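Clamp a ring in the bench gauge to the first clutch slip

TASK

Take the bright steel ring from the black mat and lay it flat on the gauge's bed between the two steel faces, then close the jaw on it by turning the orange drag-clutch thumbscrew clockwise until its clutch first slips. Stop at that first slip, with no more than some 25 degrees of slipping, let go and leave the ring held in the gauge. Leave the brass disc, the oil bottle and the screwdriver where they are.

Things in the scene. Friction and masses are not known exactly. Their poses are not given: they have to be found in the camera images.
- ring: the bright steel ring: outside diameter 56 mm, bore 36 mm, 20 mm high, eight dark slots in its top edge, about 0.2 kg; lies flat on the black mat. Origin: centre of its underside, z up. It can be gripped across its outside.
- gauge: bench ring gauge, bolted down: grey base plate 90 (x) x 270 mm (y), 20 thick; at -y a blue housing 56 x 85 mm, top 48 mm above table, thumbscrew on top; towards +y end a dark fixed anvil block (50 mm in x, 26 high). Origin: centre of underside, z up. Jaw and anvil face each other along y. The anvil's setting is not measured: its face lies 86 to 92 mm from the origin along +y.
- bed (a point): point on top of the base plate (bed, 20 mm above the table) on the gauge's centreline, 54.5 mm from its origin along +y; axes as the gauge. A ring set down centred here clears jaw and anvil by 3 mm or more; the jaw later pushes it 3 to 10 mm towards +y, against the anvil.
- jaw: moving jaw, bright steel block 50 mm (x) by 16 mm (y), top 25 mm above the bed. Origin: foot of its flat face, which looks along the gauge's +y. The face starts 18 to 23 mm from the gauge's origin along +y. Geared to the collar: moves 5 mm towards +y per radian that the collar turns clockwise seen from above.
- cap: the thumbscrew: orange square head, 26 x 26 mm across flats, 30 mm tall (61 to 91 mm above table), flats square to its x and y, white line on top along +x. Turns about a vertical axis 80 mm from the gauge's origin along its -y. Origin: on the axis, 57 mm above table. Drives the collar through a smooth drag clutch that slips at about 0.20 N m, with no click: the torque just stops rising.
- head (a point): point on the thumbscrew's axis, 79 mm above the table, in the grip zone of the head; axes as cap. Turning it takes 0.08 N m while the jaw runs free (1.4 to 3.6 rad clockwise from the start); once the ring is caught between both faces the torque climbs to the slip within about 0.2 rad and then stays level. The gearing holds the jaw when the head is let go.
- collar: black disc, 50 mm in diameter, 5 thick, top 56 mm above the table, under the orange head, with a white index line along its +x. At the start its line points the same way as the head's; the angle between the two lines is how far the clutch has slipped. When the clutch slips, the head turns while collar and jaw stand still.
- brass_disc: bystander: brass setting disc with a knob, 40 mm across, 30 mm tall; origin under its centre
- oil_bottle: bystander: small amber bottle, 38 mm across, 85 mm tall; origin under its centre
- screwdriver: bystander: screwdriver with red handle, lying on the table along its x; origin under its middle
There are look-alikes about, which are no part of the job. What is meant by the ring is not blue or red, and is the smaller of those in its own colour.

How it is judged:
On the way, in this order (a step that is already met when the one before it is completed fails the run):
1. the ring lies flat on the bed between the faces, let go, with the clutch not yet slipped (x of ring in the frame of bed between -0.012 and 0.012 m and y of ring in the frame of bed between -0.008 and 0.013 m and z of ring in the frame of bed below 0.003 m and angle between ring's own z axis and vertical below 0.06 rad and contact force between the fingers and ring below 0.1 N and angle between the x axis of cap and the x axis of collar, either way round below 0.04 rad), for 0.2 s.
2. the thumbscrew is turned until its clutch slips with the ring held between the faces (contact force between jaw and ring above 10 N and angle between the x axis of cap and the x axis of collar, either way round above 0.04 rad), for 0.05 s.
At the end, for the whole second after the job is handed in: Ring flat on the bed (within 3 mm, tilt under 0.06 rad), within 12 mm of the centreline, 8 mm towards the jaw to 13 mm towards the anvil of the bed point, at rest, pressed by the jaw with over 3 N; head slipped against the collar by 0.04 to 0.5 rad and standing still (x of ring in the frame of bed between -0.012 and 0.012 m and y of ring in the frame of bed between -0.008 and 0.013 m and z of ring in the frame of bed below 0.003 m and angle between ring's own z axis and vertical below 0.06 rad and contact force between jaw and ring above 3 N and angle between the x axis of cap and the x axis of collar, either way round between 0.04 and 0.5 rad and linear speed of ring below 0.01 m/s and angular speed of cap below 0.05 rad/s); the robot touches nothing.
It fails at once if the clutch is slipped by more than 0.5 rad either way (angle between the x axis of cap and the x axis of collar, either way round above 0.5 rad).
It fails at once if the brass disc is moved more than 30 mm or knocked over (distance of brass_disc from where it was at the start of the episode above 0.03 m or angle between brass_disc's own z axis and vertical above 0.5 rad).
It fails at once if the oil bottle is moved more than 30 mm or knocked over (distance of oil_bottle from where it was at the start of the episode above 0.03 m or angle between oil_bottle's own z axis and vertical above 0.5 rad).
It fails at once if the screwdriver is moved more than 30 mm (distance of screwdriver from where it was at the start of the episode above 0.03 m).
It also fails if it takes over 70 s, if anything falls off the work surface, if the arm or the gripper's body presses on something with over 40 N, if the wrist force passes 120 N, or if a joint passes its speed limit or range.

ROBOT

A 6-joint arm with a two-finger parallel gripper is mounted at the origin on the work surface. World frame = base frame: x ahead of the robot, y to its left, z up, the work surface at z = 0. Lengths are in m, angles in rad, forces in N, time in s.
With the tool pointing down it reaches from about 0.275 to 0.725 m from the base axis. Payload 5.6 kg.
Tool frame: the origin (TCP) lies at the very end of the fingers, on their centre line; the grasp point (between the pads) lies arm.grasp_offset behind it (arm.grasp_offset is the distance from the TCP to the grasp point, in m); z points along the fingers, y is the line along which they close (so a half turn about z gives the same grasp; the last joint's range is limited). The gripper opens to 85 mm and grips with 20 to 120 N. Pads are 22 mm wide; open, the fingers measure 114 mm over their backs; the gripper's body (76 mm by 85 mm) begins 54 mm behind the grasp point. The pads swing forward as they close: fully open they stand 13 mm farther back than shut.
Start: joints at [-0.944, 0.255, 0.108, 0, -1.424, -0.285], TCP at [0.184, -0.518, 0.231] pointing down, gripper open.
Joint ranges: [-2.95, 2.95], [-1.21, 1.97], [-1.09, 1.5], [-2.87, 1.71], [-2.94, -0.07], [-3.05, 3.05]. Speed limits (rad/s): [2.57, 2.57, 3.14, 3.14, 3.14, 3.14].

INTERFACE

Orientations are given as a unit quaternion [w, x, y, z].
In Python, from rig import arm, vision gives the robot as it stands.
- The arm moves only by the tool send_rows, never from a script. Its argument "targets" is a list of rows, each an object with "delta_pos": the shift along the tool's x, y, z in cm, a list of three; "rot": the turn, a rotation vector about the tool's x, y, z in rad, a list of three; "jaw": the opening, from 0 (shut) to 1 (fully open). A call has 1 to 8 rows; each row shifts and turns the commanded pose from where the row before left it, along the tool's axes as they then stand; what a row does not reach is not made up. A row lasts 1/8 s, in which the tool goes at most 62.5 mm and 10.7 degrees, less where a joint would pass 70% of its speed; a pose out of reach is approached as far as the arm can. A call with a gripper value outside its range is refused whole. The fingers move at their own pace and stop on an object; "grip_force" is the grip in N (left out, the last holds). Time passes only in rows, so rows that do not move let the fingers close. It gives the time, the measured TCP pose, the force, the opening and the grip force at its end, in the units of the state.
- arm.read_state(): the state, without advancing time (a new reading comes with each control period).
- vision.get_image(name): name is "side" or "top"; returns a dict with "pixels" (420x560x3 uint8, red, green, blue), "mtx" (3x3 intrinsics, pixels), "distortion" ([k1, k2, p1, p2, k3] as OpenCV has them; the pictures are not rectified), "xyz" and "orientation" of the camera in the world. Camera axes: x right, y up, looking along -z (the intrinsics and any distortion apply to the point x, -y, -z); pixel columns grow to the right and rows downward; lengths in m; the calibration is good to about 2 mm. A picture is of the moment at which its call begins. There is no depth.
- arm.hand_in(): hands the job in; it is judged then, once.
Trained networks look in a picture, given as the dict that the camera call returned (one of the last four; its "shot" number tells which), for a name from the list of things; names that differ only in an ending like _2 or _b are one class to them, and where a whole thing is asked for, a point or a joint stands for the part that bears it (a point fixed in the world has none). Each returns a list of dicts, best first, with "score" (0 to 1); they miss things now and then, are a little off and sometimes report something else, mostly with a low value. They report only what shows in the picture. A call takes as long as a camera call. They do not tell look-alikes from the thing itself.
- vision.cut_out(target, picture): "mask" (420x560 bool, what is visible of it).
- vision.landmark_of(target, picture): "position" ([x, y, z] in m, in the coordinates of the camera as it stood for that picture, good to about 4 mm: a listed point, or the origin of a listed thing).
The state is a dict: "clock": time; "qpos": joint angles; "joint_vel": joint speeds; "joint_torque": joint torques, N m; "position": TCP position; "tool_rot": TCP orientation; "force": force on the tool from outside, world axes, zero at the start; "wrist_torque": the same for the moment, N m; "gripper_width": finger opening in m; "grip_force": force on a finger pad.
Only numpy, scipy, OpenCV 4.12 (cv2) and the standard library are available. Lean on these libraries where they do the work, as an engineer would, in place of code of your own. Each camera call takes 0.05 s, during which the arm holds its last target. There are 200 camera calls.

## Working session

There is one attempt and no reset: what is moved stays moved. The work goes in short steps, Python scripts to look and compute and a tool call to move; the robot and the scene stay as the last step left them, time stands still between calls to the robot, and variables do not carry over. Pictures are saved under pics/ and viewed, at most 10 in all, crops included, and the job is handed in when it is done.

Besides the shell and the picture viewer there is one more tool, called as a command line: name --argument value ..., lists and objects as JSON in quotes. send_rows: Moves the arm, as the interface text tells. Its arguments: {"type":"object","properties":{"targets":{"type":"array","items":{"type":"object","properties":{"delta_pos":{"type":"array","items":{"type":"number"}},"rot":{"type":"array","items":{"type":"number"}},"jaw":{"type":"number"}}}},"grip_force":{"type":"number"}},"required":["targets"]}

```bash
mkdir -p pics
cat > h.py <<'E'
import numpy as np, cv2
from scipy.spatial.transform import Rotation as R
from rig import arm, vision
def rot(p): q=p["orientation"]; return R.from_quat([q[1],q[2],q[3],q[0]]).as_matrix()
def w(p,pos): return rot(p)@np.array(pos)+np.array(p["xyz"])
def pix(p,P):
    c=rot(p).T@(np.array(P,float)-p["xyz"]); c=c*[1,-1,-1]
    return cv2.projectPoints(c.reshape(1,3),np.zeros(3),np.zeros(3),np.array(p["mtx"]),np.array(p["distortion"]))[0].ravel()
def plane(p,uv,z):
    n=cv2.undistortPoints(np.array(uv,float).reshape(-1,1,2),np.array(p["mtx"]),np.array(p["distortion"])).reshape(-1,2)
    d=np.c_[n[:,0],-n[:,1],-np.ones(len(n))]@rot(p).T; o=np.array(p["xyz"])
    return o+d*((z-o[2])/d[:,2])[:,None]
def save(p,n,crop=None,s=1):
    im=p["pixels"][:,:,::-1]
    if crop: a,b,c,d=crop; im=im[b:d,a:c]
    cv2.imwrite("pics/"+n,cv2.resize(im,None,fx=s,fy=s,interpolation=cv2.INTER_CUBIC))
E
python3 - <<'E'
from h import *
print(arm.read_state(), arm.grasp_offset)
for c in ("top","side"):
    p=vision.get_image(c); save(p,c+"0.png")
    print(c,p["xyz"],p["orientation"])
    for t in ("ring","gauge","bed","jaw","cap","head","collar","brass_disc","oil_bottle","screwdriver"):
        for r in vision.landmark_of(t,p)[:4]:
            P=w(p,r["position"]); print(t,round(r["score"],2),P.round(4),pix(p,P).round())
E
```

```text
{'clock': 0.0, 'qpos': array([-9.44453311e-01,  2.55786803e-01,  1.06960961e-01, -4.70159464e-04,
       -1.42387928e+00, -2.84608494e-01]), 'joint_vel': array([-9.41819458e-04,  7.29405002e-04, -1.43256034e-03,  1.76805730e-03,
       -4.53169465e-05,  8.07297988e-04]), 'joint_torque': array([-5.44171435e-04, -3.86624873e+01,  2.37944466e+01,  5.36493257e+00,
       -6.09262512e-03, -3.33150331e-05]), 'position': array([ 0.1842044 , -0.51770211,  0.23035824]), 'tool_rot': array([-2.11020736e-04, -1.70002831e-01,  9.85443084e-01,  9.59381249e-04]), 'force': array([ 0.58429479, -0.06940932,  0.70041053]), 'wrist_torque': array([-0.02984168, -0.05218976,  0.02425721]), 'grip_force': 0.0, 'gripper_width': 0.0850877756790264} 0.0187
top [ 0.41874717 -0.01126645  1.10212449] [ 0.70894394  0.03295764 -0.03677992 -0.7035336 ]
ring 0.91 [ 0.534  -0.1277  0.0081] [349. 197.]
ring 0.9 [ 0.7096 -0.0869  0.0049] [329. 112.]
ring 0.89 [ 0.3336 -0.0746  0.0019] [322. 296.]
ring 0.88 [0.6473 0.0758 0.0009] [250. 142.]
gauge 0.84 [0.5032 0.187  0.0023] [194. 211.]
bed 0.92 [0.5144 0.2389 0.0169] [16
[... 569 characters left out ...]
.000e-04] [234. 257.]
ring 0.86 [ 7.153e-01 -8.580e-02  1.000e-04] [239. 213.]
ring 0.6 [ 0.536  -0.1286  0.0088] [309. 217.]
gauge 0.87 [ 0.5059  0.1908 -0.0017] [269. 309.]
bed 0.57 [0.516  0.2407 0.0177] [254. 317.]
jaw 0.81 [0.5083 0.2038 0.0178] [265. 306.]
cap 0.65 [0.4869 0.1038 0.0614] [293. 262.]
cap 0.63 [ 0.7107 -0.2234 -0.0009] [263. 188.]
cap 0.22 [0.4935 0.1067 0.0521] [290. 266.]
head 0.61 [ 0.5087  0.1866 -0.0017] [268. 307.]
head 0.59 [0.4899 0.1107 0.0779] [291. 258.]
collar 0.73 [0.489  0.1057 0.052 ] [292. 266.]
brass_disc 0.58 [ 0.7297 -0.0019  0.0027] [219. 229.]
oil_bottle 0.64 [ 0.7294  0.2594 -0.0029] [160. 301.]
screwdriver 0.55 [ 0.7125 -0.2254 -0.    ] [262. 187.]
```

View pics/top0.png

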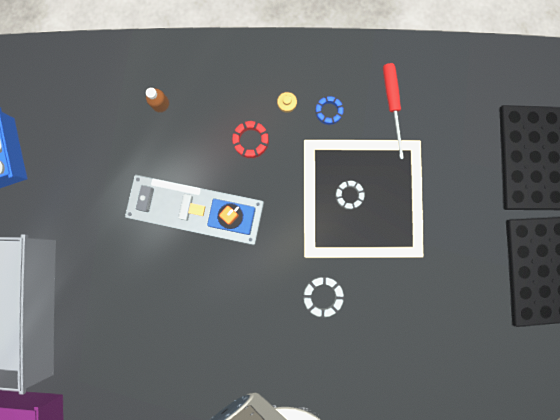

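View pics/side0.png

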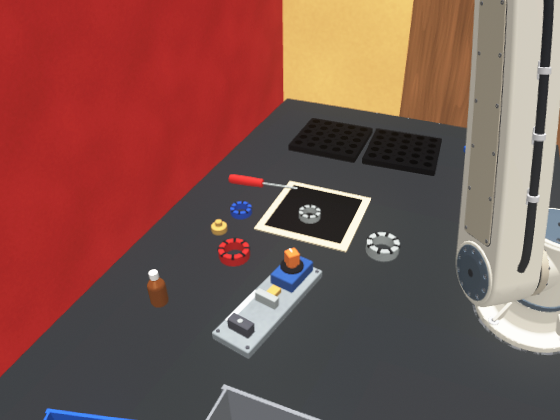

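Ring candidates in the top view: steel at (349,194) on the mat, a bigger steel one at (323,297) off the mat, blue at (329,110) and red at (250,139). The (349,194) ring fits: it is steel, it is the smaller of the two, and it lies on the black mat. I'll confirm it in a crop and measure the geometry.

Run:
```python
from h import *
for c in ("top","side"):
    p=vision.get_image(c)
    if c=="top": save(p,"crop1.png",(120,120,380,310),3)
    for r in vision.cut_out("ring",p)[:4]:
        m=r["mask"].astype(np.uint8); cs=max(cv2.findContours(m,0,2)[0],key=cv2.contourArea)
        h=cv2.convexHull(cs).reshape(-1,2)
        for z in (0.02,0.024,.028):
            (a,b),rad=cv2.minEnclosingCircle(plane(p,h,z)[:,:2].astype(np.float32)); 
            el=plane(p,h,z)[:,:2]; print(c,"ring",round(r["score"],2),z,np.round((a,b),4),"D",round(2*rad,4),"mean",((el.max(0)+el.min(0))/2).round(4),(el.max(0)-el.min(0)).round(4))
    for t,z in (("gauge",0.02),("cap",0.091),("collar",.056),("jaw",.045)):
        for r in vision.cut_out(t,p)[:1]:
            m=r["mask"].astype(np.uint8); cs=max(cv2.findContours(m,0,2)[0],key=cv2.contourArea)
            P=plane(p,cs.reshape(-1,2),z)[:,:2]
            rc=cv2.minAreaRect((P*1000).astype(np.float32)); print(c,t,round(r["score"],2),np.round(rc[0],1),np.round(rc[1],1),round(rc[2],1))
```

```text
top ring 0.78 0.02 [0.6486 0.073 ] D 0.0758 mean [0.6478 0.0726] [0.0723 0.0712]
top ring 0.78 0.024 [0.6478 0.0727] D 0.0755 mean [0.647  0.0723] [0.0721 0.0709]
top ring 0.78 0.028 [0.6469 0.0724] D 0.0752 mean [0.6461 0.072 ] [0.0718 0.0707]
top ring 0.73 0.02 [ 0.3346 -0.0759] D 0.0786 mean [ 0.3343 -0.0761] [0.0769 0.0771]
top ring 0.73 0.024 [ 0.3349 -0.0756] D 0.0783 mean [ 0.3347 -0.0759] [0.0766 0.0769]
top ring 0.73 0.028 [ 0.3352 -0.0754] D 0.078 mean [ 0.335  -0.0757] [0.0763 0.0766]
top ring 0.64 0.02 [ 0.5373 -0.1286] D 0.0591 mean [ 0.5373 -0.1276] [0.0584 0.0544]
top ring 0.64 0.024 [ 0.5369 -0.1281] D 0.0589 mean [ 0.5369 -0.1272] [0.0582 0.0542]
top ring 0.64 0.028 [ 0.5365 -0.1277] D 0.0587 mean [ 0.5364 -0.1268] [0.058 0.054]
top ring 0.6 0.02 [ 0.7106 -0.0865] D 0.0602 mean [ 0.7107 -0.0866] [0.0589 0.0532]
top ring 0.6 0.024 [ 0.7096 -0.0862] D 0.06 mean [ 0.7096 -0.0863] [0.0587 0.0531]
top ring 0.6 0.028 [ 0.7085 -0.086 ] D 0.0598 mean [ 0.7085 -0.086 ] [0.0585 0.0529]
top gauge 0.61 [505.8 184.4] [272.8  90.9] 79.0
top cap 0.74 [ 7.064e+02 -4.000e-01] [39.5 3
[... 613 characters left out ...]
ing 0.72 0.02 [ 0.7076 -0.0741] D 0.0777 mean [ 0.7054 -0.0762] [0.0618 0.0725]
side ring 0.72 0.024 [ 0.7048 -0.0692] D 0.0773 mean [ 0.7026 -0.0712] [0.0614 0.0721]
side ring 0.72 0.028 [ 0.702  -0.0642] D 0.0768 mean [ 0.6998 -0.0663] [0.0611 0.0717]
side ring 0.67 0.02 [ 0.3278 -0.0728] D 0.1119 mean [ 0.3321 -0.0729] [0.0824 0.1114]
side ring 0.67 0.024 [ 0.3271 -0.0678] D 0.1113 mean [ 0.3314 -0.068 ] [0.082  0.1108]
side ring 0.67 0.028 [ 0.3264 -0.0629] D 0.1107 mean [ 0.3307 -0.063 ] [0.0815 0.1102]
side gauge 0.67 [500.1 175.8] [310.3 108.1] 82.7
side cap 0.61 [482.8 125.3] [32.9 58.8] 22.1
side collar 0.72 [495.   95.2] [46.6 77.4] 22.1
side jaw 0.63 [504.9 199.9] [50.1 64. ] 15.7
```

View pics/crop1.png

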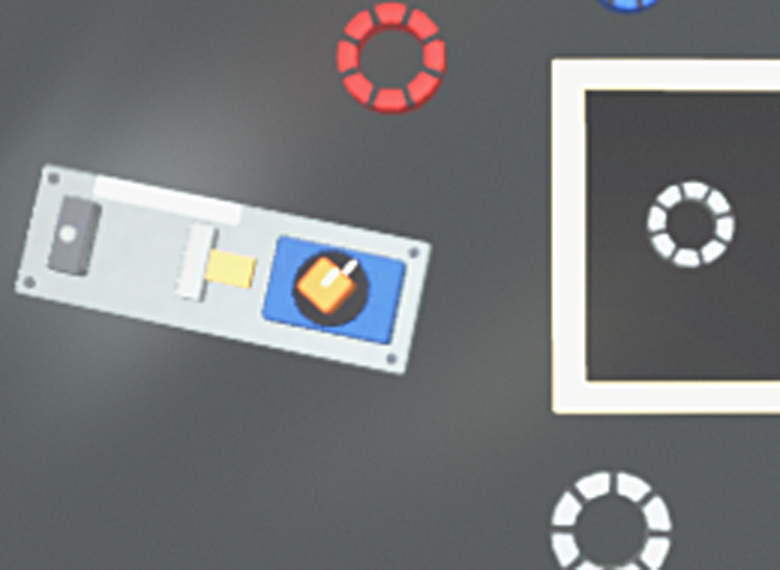

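The crop confirms the target: the small steel ring sits on the black mat at crop (690,223), about 56–58 mm across. The steel one below it is about 77 mm. The plate corners are at crop (42,165), (432,243), (405,375) and (15,292). The white line on the cap runs from (325,283) to (357,262). Next I'll turn these into poses.

Run:
```python
from h import *
p=vision.get_image("top")
f=lambda a:np.array(a)/3+[120,120]-.33
C=plane(p,f([(42,165),(432,243),(405,375),(15,292)]),.02)[:,:2]
print(C.round(4)); c=C.mean(0); y=((C[0]+C[3])-(C[1]+C[2])); L=np.linalg.norm(y)/2; y/=np.linalg.norm(y); x=np.array([y[1],-y[0]])
print("centre",c.round(4),"L",L,"yaw",np.arctan2(x[1],x[0]),"bed",c+.0545*y,"axis",c-.08*y)
A=plane(p,f([(62,195),(201,225)]),.046)  # anvil/jaw tops
print("anvil face?",plane(p,f([(92,235)]),.046)[0,:2]-c, (plane(p,f([(92,235)]),.046)[0,:2]-c)@y,"jaw face",(plane(p,f([(188,260)]),.045)[0,:2]-c)@y)
hsv=cv2.cvtColor(p["pixels"],cv2.COLOR_RGB2HSV); sub=np.zeros(hsv.shape[:2],np.uint8); sub[195:235,210:250]=1
m=((hsv[...,0]>5)&(hsv[...,0]<24)&(hsv[...,1]>120)&(hsv[...,2]>200)&(sub>0))
v,u=np.nonzero(m); rc=cv2.minAreaRect(plane(p,np.c_[u,v],.091)[:,:2].astype(np.float32)*1000); print("orange",rc,m.sum())
w_=((hsv[...,1]<80)&(hsv[...,2]>190)&(sub>0)); v,u=np.nonzero(w_); print(list(zip(u,v)))
for a in (f([(325,283)]),f([(357,262)])): print(plane(p,a,.091)[0])
for P in ((.536,-.1275,0),(.536,-.1275,.003),): print(pix(p,P))
```

```text
[[0.5744 0.3099]
 [0.5235 0.0441]
 [0.4356 0.0609]
 [0.4881 0.3253]]
centre [0.5054 0.1851] L 0.2700687285814017 yaw -0.1926442313775395 bed [0.51583912 0.23856095] axis [0.49008844 0.10654901]
anvil face? [0.0190375  0.08157368] 0.08370950914090032 jaw face 0.017665914104971803
orange ((490.1650390625, 107.70942687988281), (26.594690322875977, 26.347875595092773), 45.77273941040039) 106
[(np.int64(210), np.int64(195)), (np.int64(211), np.int64(195)), (np.int64(212), np.int64(195)), (np.int64(213), np.int64(195)), (np.int64(214), np.int64(195)), (np.int64(215), np.int64(195)), (np.int64(216), np.int64(195)), (np.int64(217), np.int64(195)), (np.int64(218), np.int64(195)), (np.int64(219), np.int64(195)), (np.int64(220), np.int64(195)), (np.int64(221), np.int64(195)), (np.int64(222), np.int64(195)), (np.int64(223), np.int64(195)), (np.int64(224), np.int64(195)), (np.int64(225), np.int64(195)), (np.int64(226), np.int64(195)), (np.int64(227), np.int64(195)), (np.int64(228), np.int64(195)), (np.int64(229), np.int64(195)), (np.int64(230), np.int64(195)), (np.int64(231), np.int64(195)), (np.
[... 13437 characters left out ...]
np.int64(229), np.int64(234)), (np.int64(230), np.int64(234)), (np.int64(231), np.int64(234)), (np.int64(232), np.int64(234)), (np.int64(233), np.int64(234)), (np.int64(234), np.int64(234)), (np.int64(235), np.int64(234)), (np.int64(236), np.int64(234)), (np.int64(237), np.int64(234)), (np.int64(238), np.int64(234)), (np.int64(239), np.int64(234)), (np.int64(240), np.int64(234)), (np.int64(241), np.int64(234)), (np.int64(242), np.int64(234)), (np.int64(243), np.int64(234)), (np.int64(244), np.int64(234)), (np.int64(245), np.int64(234)), (np.int64(246), np.int64(234))]
[0.49109592 0.10677366 0.091     ]
[0.50436243 0.08704145 0.091     ]
[348.42053547 196.17348263]
[348.57504137 196.01875271]
```

send_rows --targets '[{"delta_pos": [-5,3,0],"rot": [0,0,-0.17],"jaw": 1},{"delta_pos": [-5,3,0],"rot": [0,0,-0.17],"jaw": 1},{"delta_pos": [-5,3,0],"rot": [0,0,-0.17],"jaw": 1},{"delta_pos": [-5,0,0],"rot": [0,0,-0.17],"jaw": 1},{"delta_pos": [-5,0,0],"rot": [0,0,-0.17],"jaw": 1},{"delta_pos": [-5,0,0],"rot": [0,0,-0.17],"jaw": 1},{"delta_pos": [0,0,0],"rot": [0,0,0],"jaw": 1}]'

```text
clock: 2.62
position: [0.3488, -0.2386, 0.2316]
tool_rot: [0.0, -0.632, 0.775, -0.0]
force: [-0.4, -0.9, 1.2]
gripper_width: 0.0853
grip_force: 0.0
```

send_rows --targets '[{"delta_pos": [-3.67,-4.04,0],"rot": [0,0,0],"jaw": 1},{"delta_pos": [-3.67,-4.04,0],"rot": [0,0,0],"jaw": 1},{"delta_pos": [-3.67,-4.04,0],"rot": [0,0,0],"jaw": 1},{"delta_pos": [-3.67,-4.04,0],"rot": [0,0,-0.01],"jaw": 1},{"delta_pos": [0,0,5],"rot": [0,0,0],"jaw": 1},{"delta_pos": [0,0,5],"rot": [0,0,0],"jaw": 1},{"delta_pos": [0,0,5],"rot": [0,0,0],"jaw": 1},{"delta_pos": [0,0,0],"rot": [0,0,0],"jaw": 1}]'

```text
clock: 3.62
position: [0.5332, -0.1316, 0.0778]
tool_rot: [-0.003, -0.633, 0.774, 0.003]
force: [0.0, -0.0, 1.5]
gripper_width: 0.0851
grip_force: 0.0
```

Run:
```python
from h import *
p=vision.get_image("top")
s=p["pixels"]
print("state",arm.read_state()["position"])
a=np.array([0.4898,0.107])
for uv,z in (((236.3,208.5),.056),((229.6,212),.091)):
    P=plane(p,[uv],z)[0,:2]; d=P-a; print(P,np.degrees(np.arctan2(d[1],d[0])))
p=vision.get_image("side"); save(p,"s1.png",(220,120,400,255),4)
```

```text
state [ 0.53564603 -0.13186009  0.08097627]
[0.50438873 0.09498274] -39.47948811563215
[0.49486785 0.10385262] -31.84230094841764
```

View pics/s1.png

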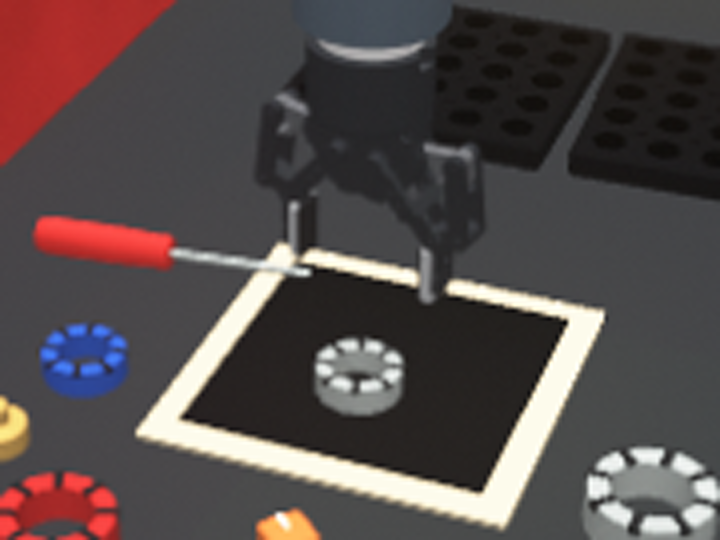

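The side view shows the open gripper above and behind the ring at crop (358,375). The screwdriver tip at crop (305,270) is clear of it. Going down to grasp.

send_rows --targets '[{"delta_pos": [-0.39,0,2.5],"rot": [0,0,0],"jaw": 1},{"delta_pos": [0,0,3],"rot": [0,0,0],"jaw": 1},{"delta_pos": [0,0,2.1],"rot": [0,0,0],"jaw": 1},{"delta_pos": [0,0,0],"rot": [0,0,0],"jaw": 0.85},{"delta_pos": [0,0,0],"rot": [0,0,0],"jaw": 0.3},{"delta_pos": [0,0,0],"rot": [0,0,0],"jaw": 0.3},{"delta_pos": [0,0,0],"rot": [0,0,0],"jaw": 0.3},{"delta_pos": [0,0,0],"rot": [0,0,0],"jaw": 0.3}]' --grip_force 40

```text
clock: 4.72
position: [0.5391, -0.1274, 0.008]
tool_rot: [0.002, -0.634, 0.774, -0.002]
force: [-0.2, 0.2, 6.8]
gripper_width: 0.0534
grip_force: 43.3
```

send_rows --targets '[{"delta_pos": [0,0,-1.5],"rot": [0,0,0],"jaw": 0.3},{"delta_pos": [0,0,-4],"rot": [0,0,0],"jaw": 0.3},{"delta_pos": [0,0,-5],"rot": [0,0,0],"jaw": 0.3},{"delta_pos": [0,0,0],"rot": [0,0,0],"jaw": 0.3},{"delta_pos": [0,0,0],"rot": [0,0,0],"jaw": 0.3}]'

```text
clock: 5.35
position: [0.5368, -0.1269, 0.1107]
tool_rot: [0.0, -0.633, 0.774, 0.0]
force: [-1.9, 0.0, -2.3]
gripper_width: 0.0539
grip_force: 42.9
```

Run:
```python
from h import *
s=arm.read_state(); print(s["position"],s["tool_rot"],s["gripper_width"],s["grip_force"],s["force"])
p=vision.get_image("side"); c=pix(p,s["position"]).astype(int); print(c)
for r in vision.landmark_of("ring",p)[:4]:
    P=w(p,r["position"]); print(round(r["score"],2),P.round(4),pix(p,P).round())
save(p,"s2.png",(c[0]-60,c[1]-60,c[0]+60,c[1]+40),6)
```

```text
[ 0.53678066 -0.12687769  0.11073178] [ 3.99633288e-04 -6.33244110e-01  7.73952018e-01  1.09137769e-04] 0.05391815546792166 42.88558820961043 [-1.87442055  0.00265462 -2.30335791]
[309 183]
0.96 [0.6483 0.0754 0.003 ] [233. 256.]
0.85 [ 0.3253 -0.0756 -0.0004] [385. 252.]
0.66 [ 0.7153 -0.0893  0.0015] [240. 212.]
0.64 [0.4914 0.1085 0.0789] [290. 257.]
```

View pics/s2.png

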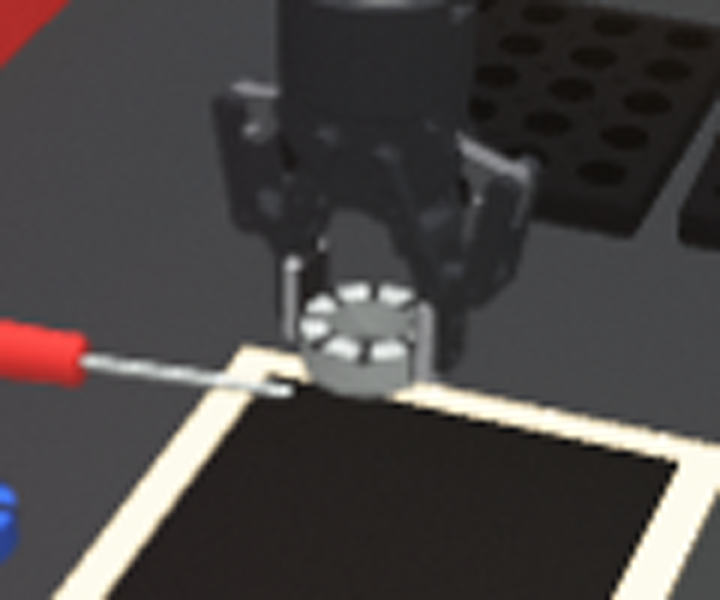

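The ring is held level between the pads at crop (360,345). Before placing it, I'll look closely at the gauge while the view is clear.

Run:
```python
from h import *
p=vision.get_image("top"); im=cv2.resize(p["pixels"][170:250,120:270,::-1],None,fx=5.3,fy=5.3,interpolation=cv2.INTER_CUBIC)
cv2.imwrite("pics/g.png",im)
p2=vision.get_image("side")
for q in (p,p2):
    for t in ("bed","jaw","head","cap","collar","gauge"):
        for r in vision.landmark_of(t,q)[:1]: print(t,round(r["score"],2),w(q,r["position"]).round(4))
```

```text
bed 0.85 [0.5178 0.2384 0.0132]
jaw 0.59 [0.5069 0.2079 0.0219]
gauge 0.64 [ 0.5049  0.1886 -0.003 ]
bed 0.84 [0.5162 0.2403 0.0184]
jaw 0.85 [0.5113 0.2055 0.0189]
head 0.67 [0.4858 0.1089 0.0798]
cap 0.75 [0.488  0.1023 0.0595]
collar 0.65 [0.4901 0.106  0.0506]
gauge 0.82 [ 5.063e-01  1.900e-01 -1.000e-04]
```

View pics/g.png

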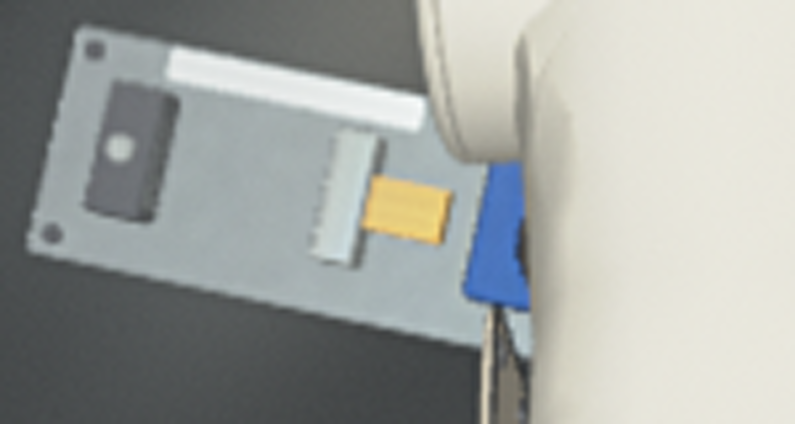

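Run:
```python
from h import *
p=vision.get_image("top"); c=np.array([.5054,.1851]); yw=-.1926; y=np.array([-np.sin(yw),np.cos(yw)]); x=np.array([np.cos(yw),np.sin(yw)])
for n,uv,z in (("anvil foot",(168,158),.02),("anvil foot tl",(180,95),.02),("anvil foot bl",(155,222),.02),("jaw top left tl",(340,130),.045),("jaw tl bl",(310,260),.045),("jaw back foot",(370,200),.02),("plate +y end",(53,140),.02),("pl corner",(80,25),.02),("pl corner",(28,248),.02)):
    P=plane(p,[np.array(uv)/5.3+[119.6,169.6]],z)[0,:2]-c; print(n,"y",(P@y).round(4),"x",(P@x).round(4))
```

```text
anvil foot y 0.0883 x 0.0019
anvil foot tl y 0.0892 x 0.0264
anvil foot bl y 0.0878 x -0.0229
jaw top left tl y 0.0201 x 0.0239
jaw tl bl y 0.0206 x -0.0255
jaw back foot y 0.0085 x 0.0019
plate +y end y 0.134 x -0.0003
pl corner y 0.1337 x 0.045
pl corner y 0.1342 x -0.0426
```

send_rows --targets '[{"delta_pos": [0,0,-4],"rot": [0,0,0],"jaw": 0.3},{"delta_pos": [-5.05,1.33,0],"rot": [0,0,0],"jaw": 0.3},{"delta_pos": [-5.05,1.33,0],"rot": [0,0,0],"jaw": 0.3},{"delta_pos": [-5.05,1.33,0],"rot": [0,0,0],"jaw": 0.3},{"delta_pos": [-5.05,1.33,0],"rot": [0,0,0],"jaw": 0.3},{"delta_pos": [-5.05,1.33,0],"rot": [0,0,0],"jaw": 0.3},{"delta_pos": [-5.05,1.33,0],"rot": [0,0,0],"jaw": 0.3},{"delta_pos": [-5.1,1.32,0],"rot": [0,0,0],"jaw": 0.3}]'

```text
clock: 7.2
position: [0.5156, 0.24, 0.1505]
tool_rot: [0.0, -0.633, 0.774, -0.0]
force: [1.4, 0.4, -1.9]
gripper_width: 0.0538
grip_force: 43.1
```

send_rows --targets '[{"delta_pos": [0,0,4],"rot": [0,0,0],"jaw": 0.3},{"delta_pos": [0,0,3.5],"rot": [0,0,-0.007],"jaw": 0.3},{"delta_pos": [0,0,0],"rot": [0,0,0],"jaw": 0.3},{"delta_pos": [0,0,0],"rot": [0,0,0],"jaw": 0.3},{"delta_pos": [0,0,0],"rot": [0,0,0],"jaw": 0.3}]'

```text
clock: 7.82
position: [0.5171, 0.2389, 0.0773]
tool_rot: [0.002, -0.636, 0.772, -0.0]
force: [-0.2, 0.2, -1.8]
gripper_width: 0.0534
grip_force: 43.1
```

Run:
```python
from h import *
s=arm.read_state(); print(s["position"],s["tool_rot"],s["gripper_width"],s["grip_force"],s["force"],s["qpos"])
p=vision.get_image("side"); save(p,"s3.png",(190,210,350,330),5)
for r in vision.landmark_of("ring",p)[:5]:
    P=w(p,r["position"]); print(round(r["score"],2),P.round(4),pix(p,P).round())
```

```text
[0.51706766 0.238877   0.07728427] [ 1.78146653e-03 -6.36003977e-01  7.71683699e-01 -1.93805351e-04] 0.0533950661753843 43.12151825521141 [-0.15735455  0.15977827 -1.82642971] [ 7.07585729e-01  3.83678116e-01 -1.15117824e-01  5.16463845e-04
 -1.06844519e+00 -9.00009593e-01]
0.6 [0.5165 0.2317 0.077 ] [254. 293.]
0.55 [ 0.3267 -0.0796 -0.0013] [384. 251.]
```

View pics/s3.png

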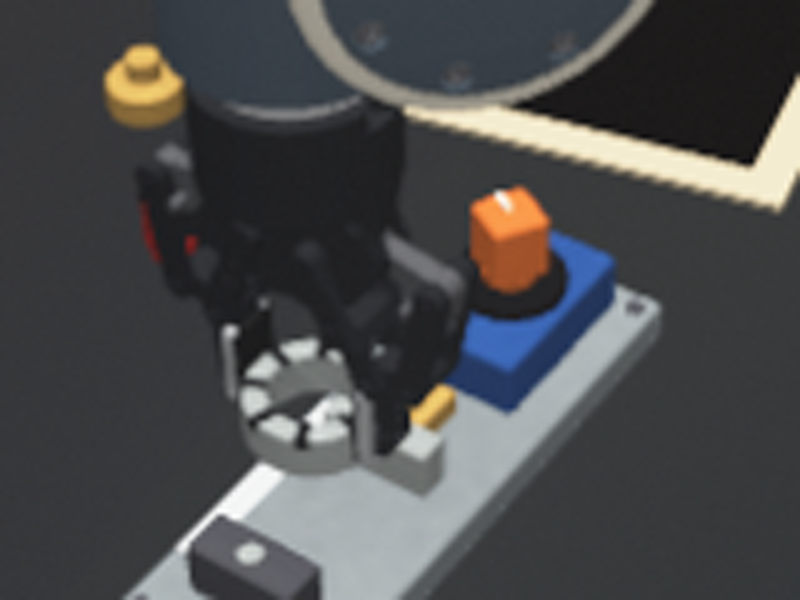

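The ring is held level over the bed, with the jaw at crop (420,460) and the anvil at (255,560). I can't tell how far the ring's underside hangs below the TCP, so I'll lower in steps and watch the force.

send_rows --targets '[{"delta_pos": [0,0,2.5],"rot": [0,0,0],"jaw": 0.3},{"delta_pos": [0,0,2.0],"rot": [0,0,0],"jaw": 0.3},{"delta_pos": [0,0,0.2],"rot": [0,0,0],"jaw": 0.3},{"delta_pos": [0,0,0],"rot": [0,0,0],"jaw": 0.3}]'

```text
clock: 8.43
position: [0.5165, 0.2386, 0.0293]
tool_rot: [0.001, -0.636, 0.772, -0.0]
force: [0.7, -0.3, -1.6]
gripper_width: 0.054
grip_force: 43.1
```

send_rows --targets '[{"delta_pos": [0,0,0.3],"rot": [0,0,0],"jaw": 0.3},{"delta_pos": [0,0,0],"rot": [0,0,0],"jaw": 0.3}]'

```text
clock: 8.68
position: [0.516, 0.2385, 0.0257]
tool_rot: [0.0, -0.636, 0.772, 0.0]
force: [0.3, 0.2, -1.7]
gripper_width: 0.0536
grip_force: 43.1
```

send_rows --targets '[{"delta_pos": [0,0,0.25],"rot": [0,0,0],"jaw": 0.3},{"delta_pos": [0,0,0],"rot": [0,0,0],"jaw": 0.3}]'

```text
clock: 8.93
position: [0.5158, 0.2383, 0.0226]
tool_rot: [-0.0, -0.636, 0.772, 0.0]
force: [0.4, 0.0, -2.4]
gripper_width: 0.0537
grip_force: 43.1
```

No contact at 0.0226, so the mat is several mm thick and the underside is near TCP level. Continuing down.

send_rows --targets '[{"delta_pos": [0,0,0.15],"rot": [0,0,0],"jaw": 0.3},{"delta_pos": [0,0,0],"rot": [0,0,0],"jaw": 0.3}]'

```text
clock: 9.18
position: [0.5158, 0.2383, 0.0211]
tool_rot: [-0.0, -0.636, 0.772, 0.0]
force: [-0.2, -0.3, -1.1]
gripper_width: 0.0536
grip_force: 43.1
```

Run:
```python
from h import *
p=vision.get_image("side")
print(arm.read_state()["position"],arm.read_state()["force"])
for r in vision.landmark_of("ring",p)[:5]: print(round(r["score"],2),w(p,r["position"]).round(4))
```

```text
[0.51586259 0.23830261 0.02121455] [ 0.34188669 -0.66809574 -1.11897504]
0.85 [ 0.3282 -0.0769  0.    ]
0.83 [0.516  0.2362 0.0222]
0.7 [6.493e-01 7.290e-02 2.000e-04]
```

send_rows --targets '[{"delta_pos": [0,0,0.1],"rot": [0,0,0],"jaw": 0.3},{"delta_pos": [0,0,0],"rot": [0,0,0],"jaw": 0.3}]'

```text
clock: 9.52
position: [0.5158, 0.2383, 0.0202]
tool_rot: [-0.0, -0.636, 0.772, 0.0]
force: [0.1, 0.5, -1.9]
gripper_width: 0.0537
grip_force: 43.1
```

send_rows --targets '[{"delta_pos": [0,0,0],"rot": [0,0,0],"jaw": 0.68},{"delta_pos": [0,0,0],"rot": [0,0,0],"jaw": 0.85},{"delta_pos": [0,0,0],"rot": [0,0,0],"jaw": 0.85},{"delta_pos": [0,0,-2],"rot": [0,0,0],"jaw": 0.85},{"delta_pos": [0,0,-6],"rot": [0,0,0],"jaw": 0.85},{"delta_pos": [0,0,-6],"rot": [0,0,0],"jaw": 0.85},{"delta_pos": [0,0,-3],"rot": [0,0,0],"jaw": 0.85}]'

```text
clock: 10.4
position: [0.5171, 0.2389, 0.1945]
tool_rot: [0.003, -0.636, 0.772, -0.0]
force: [0.3, 0.8, -1.1]
gripper_width: 0.0728
grip_force: 0.0
```

send_rows --targets '[{"delta_pos": [5,-4,-1],"rot": [0,0,-0.18],"jaw": 0.85},{"delta_pos": [4,-4,0],"rot": [0,0,-0.18],"jaw": 0.85},{"delta_pos": [4,-4,0],"rot": [0,0,-0.18],"jaw": 0.85},{"delta_pos": [4,-3,0],"rot": [0,0,-0.18],"jaw": 0.85},{"delta_pos": [0,0,0],"rot": [0,0,-0.18],"jaw": 0.85},{"delta_pos": [0,0,0],"rot": [0,0,-0.18],"jaw": 0.85},{"delta_pos": [0,0,0],"rot": [0,0,-0.18],"jaw": 0.85},{"delta_pos": [0,0,0],"rot": [0,0,-0.18],"jaw": 0.85}]'

```text
clock: 11.4
position: [0.6692, 0.0851, 0.1992]
tool_rot: [0.0, 0.987, -0.164, -0.0]
force: [0.1, -0.4, -0.4]
gripper_width: 0.0726
grip_force: 0.0
```

Run:
```python
from h import *
s=arm.read_state(); print(s["position"],s["tool_rot"],s["clock"],s["force"],s["qpos"])
c=np.array([.5054,.1851]); yw=-.1926; y=np.array([-np.sin(yw),np.cos(yw)]); x=np.array([np.cos(yw),np.sin(yw)])
p=vision.get_image("side"); save(p,"s4.png",(200,230,350,345),5.2)
for r in vision.landmark_of("ring",p)[:5]:
    P=w(p,r["position"]); d=P[:2]-c-.0545*y; print(round(r["score"],2),P.round(4),"bed xy",d@x,d@y)
p=vision.get_image("top"); save(p,"t4.png",(150,170,290,270),5.5)
for r in vision.landmark_of("ring",p)[:5]:
    P=w(p,r["position"]); d=P[:2]-c-.0545*y; print(round(r["score"],2),P.round(4),"bed xy",d@x,d@y)
```

```text
[0.66915886 0.08508985 0.19924563] [ 4.10331584e-05  9.86537292e-01 -1.63536404e-01 -1.19211976e-04] 11.4 [ 0.10255953 -0.38685446 -0.41022805] [ 3.57396017e-01  5.18077912e-01  4.20074473e-01 -4.78916892e-05
 -1.47304049e+00  8.84856468e-01]
0.79 [0.5163 0.2391 0.0205] bed xy 0.0003701517307032053 0.0006374069065025332
0.7 [0.6459 0.0742 0.0008] bed xy 0.15915711448861897 -0.13644359840996836
0.65 [ 0.328  -0.0754 -0.0025] bed xy -0.1242202048369807 -0.34408551913399377
0.62 [ 0.7125 -0.0884  0.0013] bed xy 0.25567206730638264 -0.2832986819599554
0.57 [0.4858 0.1039 0.062 ] bed xy -0.0036814585857635265 -0.13794160595011756
0.92 [ 0.3345 -0.0715 -0.0009] bed xy -0.11858771973637573 -0.3390215691508704
0.83 [ 0.7102 -0.0875  0.0071] bed xy 0.25321874570643743 -0.2828993915143291
0.7 [ 0.6446  0.073  -0.0032] bed xy 0.1581228803317584 -0.13785615355036093
0.5 [0.5184 0.2356 0.0208] bed xy 0.0030580338597034386 -0.0024182912549876308
```

View pics/s4.png

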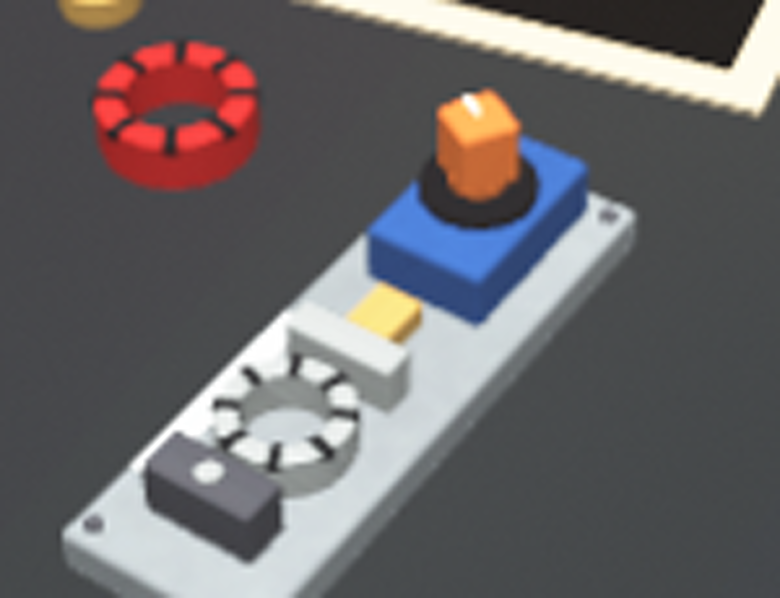

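The ring lies flat on the bed between the jaw and the anvil, about 0.5 mm from the bed point. Next I'll get the head's orientation from its top corners at crop (437,114), (488,91), (521,126) and (470,148), and from an orange-colour fit.

Run:
```python
from h import *
p=vision.get_image("side"); f=lambda a:np.array(a,float)/5.2+[199.6,229.6]
C=plane(p,f([(437,114),(488,91),(521,126),(470,148)]),.091)[:,:2]; print(C.round(4),C.mean(0))
for i in range(4): d=C[(i+1)%4]-C[i]; print(np.linalg.norm(d).round(4),np.degrees(np.arctan2(d[1],d[0])).round(1))
p=vision.get_image("top")
hsv=cv2.cvtColor(p["pixels"],cv2.COLOR_RGB2HSV); sub=np.zeros(hsv.shape[:2],bool); sub[200:232,212:246]=1
# fit: project model square top (+line) for each yaw/position, maximise overlap with orange-or-line head pixels, at 4x
big=cv2.resize(p["pixels"][200:232,212:246],None,fx=6,fy=6,interpolation=cv2.INTER_CUBIC); h=cv2.cvtColor(big,cv2.COLOR_RGB2HSV)
org=((h[...,0]>5)&(h[...,0]<25)&(h[...,1]>90)&(h[...,2]>150)).astype(np.uint8)
black=(h[...,2]<110).astype(np.uint8)
best=[]
for ax in np.arange(.486,.4945,.001):
  for ay in np.arange(.103,.1115,.001):
    for yaw in range(0,90,3):
      a=np.radians(yaw); s=[]
      for z in (.091,.061):
        sq=[(ax+.013*(u*np.cos(a)-v*np.sin(a)),ay+.013*(u*np.sin(a)+v*np.cos(a)),z) for u,v in ((1,1),(-1,1),(-1,-1),(1,-1))]
        s+=[(pix(p,P)-[212,200]+.5)*6-.5 for P in sq]
      m=np.zeros(org.shape,np.uint8); cv2.fillConvexPoly(m,cv2.convexHull(np.array(s,np.float32)).astype(np.int32).reshape(-1,2),1)
      i=(m&org).sum(); best.append((i/((m|org).sum()),ax,ay,yaw))
best.sort(reverse=True); print(np.round(best[:10],4))
```

```text
[[0.505  0.1113]
 [0.4914 0.0904]
 [0.4713 0.1056]
 [0.485  0.1255]] [0.48816424 0.10818735]
0.0249 -122.8
0.0253 143.0
0.0242 55.4
0.0245 -35.3
[[ 0.7834  0.491   0.108  48.    ]
 [ 0.7829  0.491   0.108  51.    ]
 [ 0.7827  0.492   0.109  48.    ]
 [ 0.7824  0.49    0.107  51.    ]
 [ 0.7766  0.492   0.109  51.    ]
 [ 0.7763  0.492   0.109  45.    ]
 [ 0.7763  0.491   0.108  45.    ]
 [ 0.774   0.49    0.107  48.    ]
 [ 0.7728  0.491   0.108  54.    ]
 [ 0.7698  0.491   0.109  51.    ]]
```

View pics/t4.png

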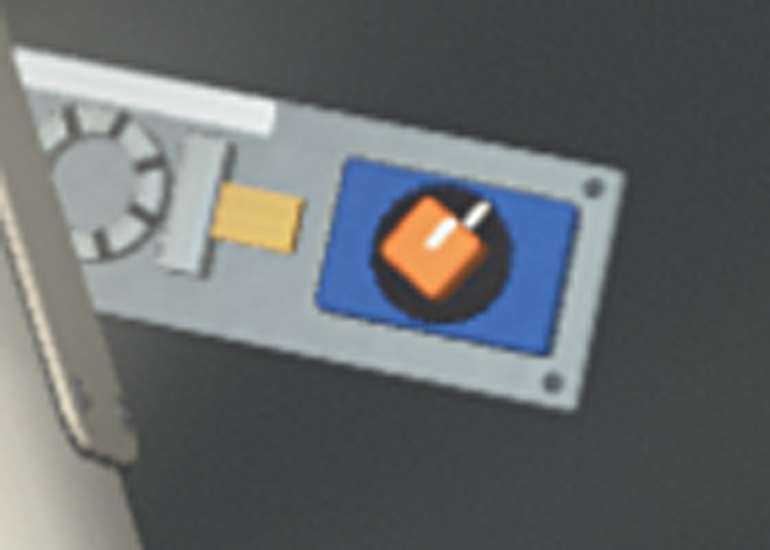

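send_rows --targets '[{"delta_pos": [0,0,0],"rot": [0,0,-0.173],"jaw": 0.7},{"delta_pos": [0,0,0],"rot": [0,0,-0.173],"jaw": 0.7},{"delta_pos": [0,0,0],"rot": [0,0,-0.173],"jaw": 0.7},{"delta_pos": [0,0,0],"rot": [0,0,-0.173],"jaw": 0.7},{"delta_pos": [0,0,0],"rot": [0,0,-0.173],"jaw": 0.7},{"delta_pos": [0,0,0],"rot": [0,0,-0.173],"jaw": 0.7},{"delta_pos": [0,0,0],"rot": [0,0,-0.173],"jaw": 0.7},{"delta_pos": [0,0,0],"rot": [0,0,0],"jaw": 0.7}]'

```text
clock: 12.7
position: [0.6691, 0.0852, 0.1994]
tool_rot: [-0.0, 0.906, 0.423, -0.0]
force: [-0.5, 0.1, 0.1]
gripper_width: 0.0601
grip_force: 0.0
```

send_rows --targets '[{"delta_pos": [-2.42,-3.81,0],"rot": [0,0,0],"jaw": 0.7},{"delta_pos": [-2.42,-3.81,0],"rot": [0,0,0],"jaw": 0.7},{"delta_pos": [-2.42,-3.81,0],"rot": [0,0,0],"jaw": 0.7},{"delta_pos": [-2.42,-3.81,0],"rot": [0,0,0],"jaw": 0.7},{"delta_pos": [0,0,4],"rot": [0,0,0],"jaw": 0.7},{"delta_pos": [0,0,3.9],"rot": [0,0,0],"jaw": 0.7},{"delta_pos": [0,0,0],"rot": [0,0,0],"jaw": 0.7},{"delta_pos": [0,0,0],"rot": [0,0,0],"jaw": 0.7}]'

```text
clock: 13.7
position: [0.4912, 0.1085, 0.1221]
tool_rot: [0.0, 0.906, 0.424, 0.001]
force: [0.7, -1.0, -0.6]
gripper_width: 0.0599
grip_force: 0.0
```

Run:
```python
from h import *
s=arm.read_state(); q=s["tool_rot"]; M=R.from_quat([q[1],q[2],q[3],q[0]]).as_matrix()
print(s["position"],np.degrees(np.arctan2(M[1,1],M[0,1])),s["clock"],s["qpos"][5],s["wrist_torque"])
d=np.array([.490,.1075,.0625])-s["position"]; print("cm",(M.T@d*100).round(2))
```

```text
[0.4912414  0.10846256 0.12205355] -39.87108604056632 13.7 1.9152806383152543 [-0.00465935 -0.04032206 -0.00019543]
cm [-0.16 -0.04  5.96]
```

send_rows --targets '[{"delta_pos": [-0.1,0,3],"rot": [0,0,0],"jaw": 0.7},{"delta_pos": [0,0,2.9],"rot": [0,0,0],"jaw": 0.7},{"delta_pos": [0,0,0],"rot": [0,0,0],"jaw": 0.5},{"delta_pos": [0,0,0],"rot": [0,0,0],"jaw": 0.2},{"delta_pos": [0,0,0],"rot": [0,0,0],"jaw": 0.1},{"delta_pos": [0,0,0],"rot": [0,0,0],"jaw": 0.1},{"delta_pos": [0,0,0],"rot": [0,0,0],"jaw": 0.1}]' --grip_force 40

```text
clock: 14.58
position: [0.4907, 0.1082, 0.0636]
tool_rot: [0.0, 0.905, 0.425, 0.002]
force: [-2.4, 0.6, 6.2]
gripper_width: 0.0255
grip_force: 41.8
```

```bash
cat > st.py <<'E'
from h import *
s=arm.read_state(); q=s["tool_rot"]; M=R.from_quat([q[1],q[2],q[3],q[0]]).as_matrix()
print(s["position"].round(4),"yaw",np.arctan2(M[1,1],M[0,1]).round(4),"t",s["clock"],"j6",s["qpos"][5].round(4),"wt",s["wrist_torque"].round(3),"f",s["force"].round(1),"w",s["gripper_width"].round(4),s["grip_force"].round(1),"jt6",s["joint_torque"][5].round(3))
E
python3 st.py
```

```text
Traceback (most recent call last):
  File "st.py", line 3, in <module>
    print(s["position"].round(4),"yaw",np.arctan2(M[1,1],M[0,1]).round(4),"t",s["clock"],"j6",s["qpos"][5].round(4),"wt",s["wrist_torque"].round(3),"f",s["force"].round(1),"w",s["gripper_width"].round(4),s["grip_force"].round(1),"jt6",s["joint_torque"][5].round(3))
                                                                                                                                                                                ^^^^^^^^^^^^^^^^^^^^^^^^
AttributeError: 'float' object has no attribute 'round'
```

```bash
sed -i 's/s\["gripper_width"\].round(4),s\["grip_force"\].round(1),"jt6",s\["joint_torque"\]\[5\].round(3)/round(float(s["gripper_width"]),4),round(float(s["grip_force"]),1),"jt6",round(float(s["joint_torque"][5]),3)/' st.py; python3 st.py
```

```text
[0.4907 0.1082 0.0636] yaw -0.6939 t 14.575 j6 1.9178 wt [0.5   0.99  0.072] f [-2.4  0.6  6.2] w 0.0255 41.8 jt6 -0.014
```

send_rows --targets '[{"delta_pos": [0,0,0],"rot": [0,0,0.12],"jaw": 0.1},{"delta_pos": [0,0,0],"rot": [0,0,0.12],"jaw": 0.1},{"delta_pos": [0,0,0],"rot": [0,0,0.12],"jaw": 0.1},{"delta_pos": [0,0,0],"rot": [0,0,0.12],"jaw": 0.1},{"delta_pos": [0,0,0],"rot": [0,0,0.12],"jaw": 0.1}]'

```text
clock: 15.2
position: [0.4909, 0.1078, 0.0637]
tool_rot: [-0.0, 0.991, 0.136, 0.002]
force: [-1.3, -0.0, 6.0]
gripper_width: 0.0256
grip_force: 41.4
```

```bash
python3 st.py
```

```text
[0.4909 0.1078 0.0637] yaw -1.2975 t 15.2 j6 1.3139 wt [-0.141  0.513  0.03 ] f [-1.3 -0.   6. ] w 0.0256 41.4 jt6 1.183
```

send_rows --targets '[{"delta_pos": [0,0,0],"rot": [0,0,0.12],"jaw": 0.1},{"delta_pos": [0,0,0],"rot": [0,0,0.12],"jaw": 0.1},{"delta_pos": [0,0,0],"rot": [0,0,0.12],"jaw": 0.1},{"delta_pos": [0,0,0],"rot": [0,0,0.12],"jaw": 0.1},{"delta_pos": [0,0,0],"rot": [0,0,0.12],"jaw": 0.1}]'

```text
clock: 15.82
position: [0.4909, 0.1074, 0.0637]
tool_rot: [-0.0, 0.987, -0.163, 0.002]
force: [-1.2, -2.1, 5.6]
gripper_width: 0.0252
grip_force: 41.4
```

```bash
python3 st.py
```

```text
[0.4909 0.1074 0.0637] yaw -1.8974 t 15.825 j6 0.714 wt [-0.754  0.519  0.091] f [-1.2 -2.1  5.6] w 0.0252 41.4 jt6 1.177
```

send_rows --targets '[{"delta_pos": [0,0,0],"rot": [0,0,0.1],"jaw": 0.1},{"delta_pos": [0,0,0],"rot": [0,0,0.1],"jaw": 0.1},{"delta_pos": [0,0,0],"rot": [0,0,0.1],"jaw": 0.1},{"delta_pos": [0,0,0],"rot": [0,0,0.1],"jaw": 0.1},{"delta_pos": [0,0,0],"rot": [0,0,0.1],"jaw": 0.1}]'

```text
clock: 16.45
position: [0.4906, 0.1071, 0.0636]
tool_rot: [-0.0, 0.916, -0.401, 0.001]
force: [-3.2, -2.8, 6.2]
gripper_width: 0.0252
grip_force: 41.4
```

```bash
cat > lk.py <<'E'
from h import *
import subprocess
c=np.array([.5054,.1851]); yw=-.1926; y=np.array([-np.sin(yw),np.cos(yw)]); x=np.array([np.cos(yw),np.sin(yw)])
p=vision.get_image("side")
for t in ("ring","jaw"):
    for r in vision.landmark_of(t,p)[:4]:
        P=w(p,r["position"]); d=P[:2]-c
        if abs(d@x)<.03 and P[2]<.05: print(t,round(r["score"],2),P.round(4),"gauge xy mm",(d@x*1000).round(1),(d@y*1000).round(1))
E
python3 st.py; python3 lk.py
```

```text
[0.4906 0.1071 0.0636] yaw -2.3967 t 16.45 j6 0.2146 wt [-1.018  0.8    0.088] f [-3.2 -2.8  6.2] w 0.0252 41.4 jt6 0.966
ring 0.74 [0.518  0.2426 0.0217] gauge xy mm 1.4 58.8
jaw 0.67 [0.5079 0.213  0.0218] gauge xy mm -2.9 27.8
```

send_rows --targets '[{"delta_pos": [0,0,0],"rot": [0,0,0.08],"jaw": 0.1},{"delta_pos": [0,0,0],"rot": [0,0,0.08],"jaw": 0.1},{"delta_pos": [0,0,0],"rot": [0,0,0.08],"jaw": 0.1}]'

```text
clock: 16.98
position: [0.4904, 0.107, 0.0636]
tool_rot: [-0.0, 0.862, -0.508, 0.001]
force: [-2.6, -3.1, 7.9]
gripper_width: 0.0253
grip_force: 41.1
```

```bash
python3 st.py
```

```text
[0.4904 0.107  0.0636] yaw -2.6359 t 16.975 j6 -0.0245 wt [-1.04   0.984  0.186] f [-2.6 -3.1  7.9] w 0.0253 41.1 jt6 0.641
```

send_rows --targets '[{"delta_pos": [0,0,0],"rot": [0,0,0.05],"jaw": 0.1},{"delta_pos": [0,0,0],"rot": [0,0,0.05],"jaw": 0.1}]'

```text
clock: 17.23
position: [0.4904, 0.107, 0.0636]
tool_rot: [-0.0, 0.835, -0.55, 0.001]
force: [-2.9, -3.0, 7.5]
gripper_width: 0.0255
grip_force: 41.1
```

```bash
python3 st.py
```

```text
[0.4904 0.107  0.0636] yaw -2.7349 t 17.225 j6 -0.1236 wt [-1.039  1.131  0.216] f [-2.9 -3.   7.5] w 0.0255 41.1 jt6 0.324
```

send_rows --targets '[{"delta_pos": [0,0,0],"rot": [0,0,0.05],"jaw": 0.1},{"delta_pos": [0,0,0],"rot": [0,0,0.05],"jaw": 0.1}]'

```text
clock: 17.48
position: [0.4903, 0.1069, 0.0636]
tool_rot: [-0.0, 0.807, -0.591, 0.001]
force: [-2.9, -3.2, 7.8]
gripper_width: 0.0258
grip_force: 41.1
```

```bash
python3 st.py
```

```text
[0.4903 0.1069 0.0636] yaw -2.835 t 17.475 j6 -0.2236 wt [-1.019  1.222  0.197] f [-2.9 -3.2  7.8] w 0.0258 41.1 jt6 0.327
```

The torque climbed from 0.088 to 0.19–0.21 N m and levelled off over the last 0.1–0.2 rad, so the clutch has slipped. I'll let go, back off and check the two white lines.

send_rows --targets '[{"delta_pos": [0,0,0],"rot": [0,0,0],"jaw": 0.4},{"delta_pos": [0,0,0],"rot": [0,0,0],"jaw": 0.7},{"delta_pos": [0,0,0],"rot": [0,0,0],"jaw": 0.7},{"delta_pos": [0,0,0],"rot": [0,0,0],"jaw": 0.7},{"delta_pos": [0,0,-4],"rot": [0,0,0],"jaw": 0.7},{"delta_pos": [0,0,-5],"rot": [0,0,0],"jaw": 0.7},{"delta_pos": [0,0,-5],"rot": [0,0,0],"jaw": 0.7},{"delta_pos": [0,0,0],"rot": [0,0,0],"jaw": 0.7}]'

```text
clock: 18.48
position: [0.4918, 0.1083, 0.2058]
tool_rot: [-0.004, 0.807, -0.59, 0.002]
force: [0.0, 0.4, -0.4]
gripper_width: 0.0598
grip_force: 0.0
```

send_rows --targets '[{"delta_pos": [-4,4,0],"rot": [0,0,0],"jaw": 0.7},{"delta_pos": [-4,4,0],"rot": [0,0,0],"jaw": 0.7},{"delta_pos": [-4,4,0],"rot": [0,0,0],"jaw": 0.7},{"delta_pos": [0,0,0],"rot": [0,0,0],"jaw": 0.7}]'

```text
clock: 18.98
position: [0.336, 0.1867, 0.201]
tool_rot: [-0.0, 0.809, -0.588, -0.0]
force: [0.8, -0.0, 0.1]
gripper_width: 0.0595
grip_force: 0.0
```

```bash
python3 st.py; python3 lk.py
python3 - <<'E'
from h import *
p=vision.get_image("top"); q=vision.get_image("side")
a=cv2.resize(p["pixels"][190:240,195:260,::-1],(780,600),interpolation=cv2.INTER_CUBIC)[:, :]
b=cv2.resize(q["pixels"][235:335,220:320,::-1],(600,600),interpolation=cv2.INTER_CUBIC)
cv2.imwrite("pics/end.png",cv2.resize(np.hstack([a,b]),(800,348)))
E
```

```text
[0.336  0.1867 0.201 ] yaw -2.8285 t 18.975 j6 -0.6061 wt [-0.012 -0.079  0.012] f [ 0.8 -0.   0.1] w 0.0595 0.0 jt6 -0.607
ring 0.81 [0.5153 0.2428 0.0243] gauge xy mm -1.4 58.6
ring 0.32 [0.5117 0.2152 0.0194] gauge xy mm 0.5 30.7
jaw 0.56 [0.51   0.2165 0.0179] gauge xy mm -1.5 31.7
```

View pics/end.png

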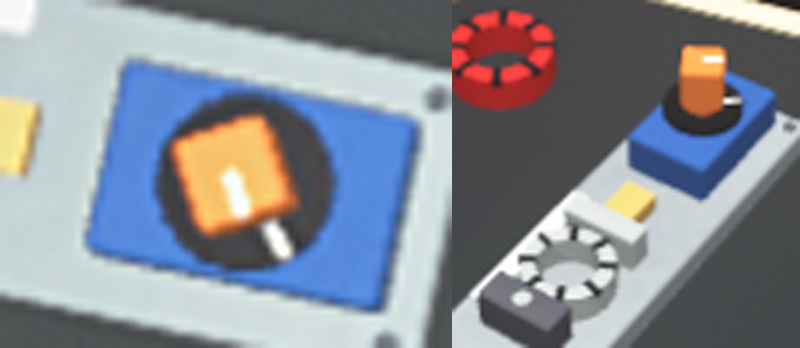

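The ring sits between the jaw and the anvil. The head's line at crop (237,195) is about 15–20° clockwise of the collar's line at (278,240), so the clutch slipped about 0.25–0.3 rad, inside the 0.04–0.5 limits. The robot is clear, so I'm handing in.

```bash
python3 -c "
from rig import arm; print(arm.hand_in())"
```

```text
the job is handed in; nothing more can be done
None
```

The ring is flat on the bed and clamped between jaw and anvil, the clutch was stopped at its first slip (about 0.25–0.3 rad, within the 0.5 limit), the arm is clear, and the job is handed in; no verdict was returned.

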